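# Ease the frame clamp off by one ratchet notch

### The arm

A 7-joint arm with a two-finger parallel gripper is mounted at the origin on the work surface. World frame = base frame: x ahead of the robot, y to its left, z up, the work surface at z = 0. Lengths are in m, angles in rad, forces in N, time in s.
With the tool pointing down it reaches from about 0.425 to 0.925 m from the base axis. Payload 6.8 kg.
Tool frame: the origin (TCP) lies between the finger pads; the fingertips stand 17 mm ahead of it and the grasp point (between the pads) lies 2 mm behind it; z points along the fingers, y is the line along which they close (so a half turn about z gives the same grasp; the last joint's range is limited). The gripper opens to 88 mm and grips with 3 to 60 N. Pads are 20 mm wide; open, the fingers measure 115 mm over their backs; the gripper's body (75 mm by 178 mm) begins 61 mm behind the grasp point.
Start: joints at [1.031, 0.477, 0.022, 1.555, -0.011, 1.109, -0.083], TCP at [0.283, -0.613, 0.24] pointing down, gripper open.
Joint ranges: [-2.96, 2.96], [-0.34, 2.1], [-1.41, 1.46], [0.24, 2.44], [-1.37, 4.51], [0.17, 1.92], [-2.96, 2.96]. Speed limits (rad/s): [2.39, 2.39, 3.14, 3.14, 3.14, 3.14, 3.14].

### API

Orientations are given as a unit quaternion [w, x, y, z].
In Python, from workcell import bot, grip, optics, order gives the robot as it stands. Calls block until the motion is done:
- bot.movep(position, orientation): joint-space move of the TCP to a pose.
- bot.line_to(position, attitude=None, v=0.15, max_force=None): straight line of the TCP; attitude=None keeps the orientation; v is the mean speed in m/s. With max_force (N) it stops when the force on the tool has changed by that much, and returns True; else False.
- bot.set_joints(angles): joint-space move.
- grip(opening, newtons=None): finger opening in m; newtons is the grip in N (None keeps the last); returns when the fingers have stopped.
- bot.dwell(seconds).
- bot.ik(position, orientation): joint angles nearest the present ones, or None.
- bot.state(): the state.
- optics.grab_frame(name): name is "scene" or "top" or "wrist"; returns the picture (384x512x3 uint8, blue, green, red); there is no depth.
- optics.camera_model(name): a dict with "fx", "fy", "cx", "cy" (pixels), "R" (3x3) and "t" (3): a world point X has camera coordinates R X + t; the wrist camera has in their place "T_tool_cam" (4x4, takes a point from camera to tool coordinates, whose origin is the TCP and whose axes are the flange's). Camera axes: x right, y down, z forward; pixel columns grow to the right and rows downward; lengths in m; the calibration is good to about 2 mm. A picture is of the moment at which its call begins: read the wrist's pose just before it. camera_model takes no time and is no camera call.
A pose or a line that the arm cannot do raises bot.IKError and nothing moves.
- order.sign_off(): hands the job in; it is judged then, once.
The state is a dict: "clock": time; "joint_positions": joint angles; "joint_vel": joint speeds; "effort": joint torques, N m; "ee_pos": TCP position; "tcp_rot": TCP orientation; "ft_force": force on the tool from outside, world axes, zero at the start; "torque": the same for the moment, N m; "gripper_width": finger opening in m; "grasp_force": force on a finger pad.
Only numpy, scipy, OpenCV 4.12 (cv2) and the standard library are available. Lean on these libraries where they do the work, as an engineer would, in place of code of your own. Each camera call takes 0.05 s, during which the arm holds its last target. There are 200 camera calls.

### The job

The bench clamp is squeezing the freshly gilded frame too hard: ease it off by exactly one notch. With a fingertip, lift the pawl by its finger lever and swing it right over until it lies back on its stop, then push the upper spoke of the star handle towards the frame, turning the ratchet wheel backward one notch, and finally tip the pawl back so that it drops fully into the next tooth gap. Only push gently with the closed fingers: grip and lift nothing, and leave the frame, jar, tin and knife where they are.

Things in the scene. Friction and masses are not known exactly. Their poses are not given: they have to be found in the camera images.
- clamp: Fixed wooden board carrying the clamp, 18 mm thick. Origin on its underside, straight below the wheel's axle; the board spans x -100 to +300 mm, y -85 to +85 mm. x points from the wheel to the gilded frame (roughly away from the robot), y to the left, z up. Place and yaw vary. All offsets below are in this frame; the axes of the points need not be used.
- axle (a point): Centre of the steel ratchet wheel on its axle (along y), 115 mm above the bench. Wheel: y -7 to +7 mm, 10 saw teeth, 40 mm radius at the roots, 50 mm at the tips. Steel side plates 6 mm thick at y = +-14 mm carry it: up to z = 133 mm at the axle (36 mm long in x), z = 178 mm at the pawl pivot (26 mm long).
- hub (a point): Centre of the star handle on the same axle, at y = -50 mm, z = 115 mm: a black 38 mm hub and five steel spokes 10 mm thick, 72 degrees apart, ending in 16 mm black balls centred 82 mm from the axle. It turns with the wheel.
- wheel (a joint): Turn of wheel and star handle, rad; grows backward, i.e. as its top moves to +x (to the frame). One notch = 0.628. Starts at -0.14 to -0.07; the seated pawl stops it at about 0; forward stop -0.17. Pawl lifted, it turns stiffly (about 2.5 N at the ball) and stays where left. The pawl drops fully into the next gap at 0.39 to 0.58; beyond that it lands on a tooth.
- spoke_end (a point): Centre of the ball on the star handle's upper spoke, the one to push towards +x: 82 mm from the axle, at y = -50 mm. At wheel = 0 the spoke leans 25 degrees from vertical towards -x (ball at x = -35, z = 189 mm). It turns with the wheel.
- pawl_pivot (a point): Fixed point on the pawl's pivot, a 12 mm shaft along y with a 20 mm hub here: x = 75, y = 40, z = 165 mm, where the finger lever's centre line meets it. The pawl is a steel bar 12 mm wide and 14 mm high at y = 0, reaching 75 mm from the pivot towards -x, its nose lying in the top of the wheel.
- pawl (a joint): Swing of pawl and finger lever, rad. 0: nose fully down in the tooth gap (stop). Grows as the nose lifts and swings up and over towards +x; at 1.45 it lies back on its stop, the bar nearly upright. By its weight it drops to the wheel from below about 0.9 and goes over to the stop from above about 1.15. Moving it takes about 1 N at the roller.
- lever_end (a point): End of the pawl's finger lever: centre of a free-turning steel roller, 18 mm thick, 24 mm long along y, 60 mm from the pivot, at y = 40 mm. The lever is a strip 16 mm wide, 6 mm thick. At pawl = 0 it slopes 50 degrees up from the pivot towards -x (end at x = 36, z = 211 mm); at pawl = 1.45, 47 degrees up towards +x (x = 116, z = 209 mm). It turns with the pawl.
- jaw_top (a point): Middle of the top of the clamp's wooden jaw (12 x 120 mm, top 49 mm above the bench), at x = 111 mm beside the frame. A 10 mm steel rack bar at y = 26 mm, z 93 to 103 mm, x -50 to 120 mm, joins it to the wheel: it retreats 7.5 mm towards -x per notch. The wooden fence beyond the frame is 45 mm high.
- frame: Loose small picture frame, terracotta with gilt beads, 150 x 150 mm, 21 mm high, rails 28 mm wide, lying in the clamp between jaw and fence; origin at the centre of its underside. Leave alone.
- jar_rim (a point): Centre of the mouth of an amber glass cup, 72 mm wide and 90 mm high, standing beside the clamp. Leave alone.
- tin: Closed metal can, 64 mm wide and 70 mm high, standing beside the clamp on the other side from the glass; origin at the centre of its underside. Leave alone.
- knife: Gilder's knife lying beside the frame, wooden handle and steel blade, 225 mm long, 26 mm wide, 14 mm high; origin on its underside, x towards the blade. Leave alone.

How it is judged:
By the outcome, as a careful person would: the job done as asked, in the order asked, and still so for the second after the job is handed in, with the robot touching nothing.
It also fails if it takes over 54 s, if anything falls off the work surface, if the arm or the gripper's body presses on something with over 40 N, if the wrist force passes 120 N, or if a joint passes its speed limit or range.

## Working session

There is one attempt and no reset: what is moved stays moved. The work goes in short steps, each a Python script; the robot and the scene stay as the last script left them, time stands still between calls to the robot, and variables do not carry over. Pictures are saved under pics/ and viewed, at most 10 in all, crops included, and the job is handed in when it is done.

```bash
mkdir -p pics; ls; python3 - <<'E'
from workcell import bot,grip,optics,order
import cv2,numpy as np
for n in("scene","top"):
    cv2.imwrite(f"pics/{n}0.png",optics.grab_frame(n)); m=optics.camera_model(n)
    R=np.array(m["R"]);print(n,m["fx"],m["cx"],m["cy"],(-R.T@np.array(m["t"])).round(3),R.round(2).tolist())
s=bot.state();print(s["clock"],s["ee_pos"],s["tcp_rot"])
E
```

```text
pics
scene 419.55152688571354 267.953243444603 191.20651831683355 [0.977 0.487 0.782] [[-0.71, 0.7, -0.01], [0.52, 0.51, -0.69], [-0.48, -0.5, -0.72]]
top 389.3422040526615 258.3577354857808 192.87456507499542 [0.445 0.031 1.108] [[-0.02, -1.0, -0.02], [-0.99, 0.03, -0.14], [0.14, 0.02, -0.99]]
0.1 [ 0.28226952 -0.61260717  0.23880185] [-7.57786718e-04  9.76780295e-01  2.14241991e-01 -2.25072522e-04]
```

View pics/scene0.png

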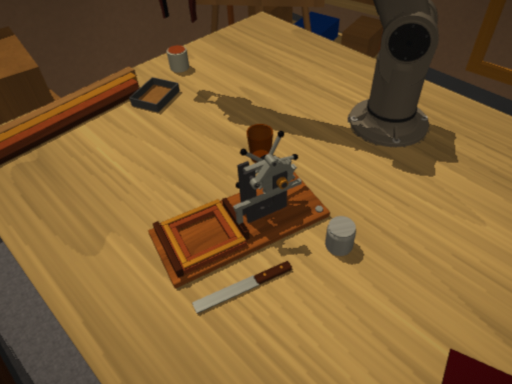

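View pics/top0.png

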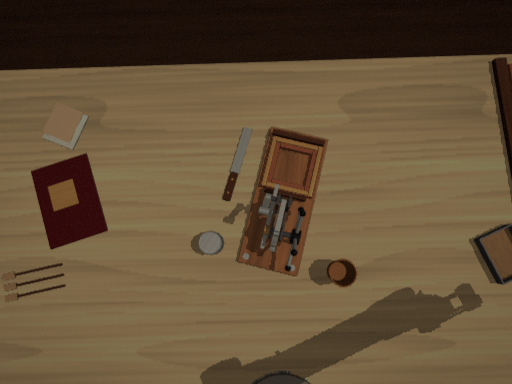

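The top view shows the board with corners at about (238,262), (298,275), (327,142) and (272,129). The lever is on the left (+y) side and the star handle on the right. I'll fit the board and enlarge the crops.

```bash
cat > h.py <<'E'
from workcell import bot,grip,optics,order
import cv2,numpy as np
def ray(n,uv):
    m=optics.camera_model(n);R=np.array(m["R"]);c=-R.T@np.array(m["t"])
    return c,R.T@np.array([(uv[0]-m["cx"])/m["fx"],(uv[1]-m["cy"])/m["fy"],1.])
def onz(n,uv,z):
    c,d=ray(n,uv);return c+d*(z-c[2])/d[2]
def proj(n,X):
    m=optics.camera_model(n);p=np.array(m["R"])@np.array(X)+np.array(m["t"])
    return np.array([m["fx"]*p[0]/p[2]+m["cx"],m["fy"]*p[1]/p[2]+m["cy"]])
E
python3 - <<'E'
from h import *
t=cv2.imread("pics/top0.png");s=cv2.imread("pics/scene0.png")
cv2.imwrite("pics/topc.png",cv2.resize(t[115:290,195:365],None,fx=3.4,fy=3.4,interpolation=cv2.INTER_CUBIC))
cv2.imwrite("pics/scenec.png",cv2.resize(s[115:290,140:370],None,fx=3.4,fy=3.4,interpolation=cv2.INTER_CUBIC))
for p in [(238,262),(298,275),(327,142),(272,129)]: print(onz("top",p,.018).round(3))
E
```

```text
[0.412 0.11  0.018]
[ 0.373 -0.054  0.018]
[ 0.746 -0.151  0.018]
[0.789 0.006 0.018]
```

View pics/topc.png

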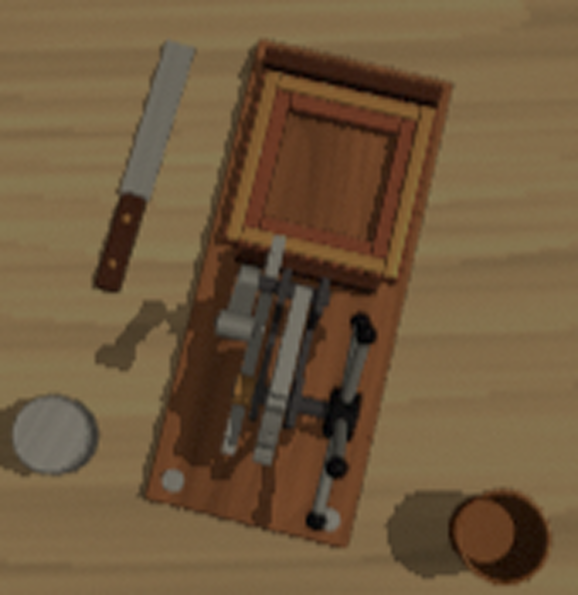

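View pics/scenec.png

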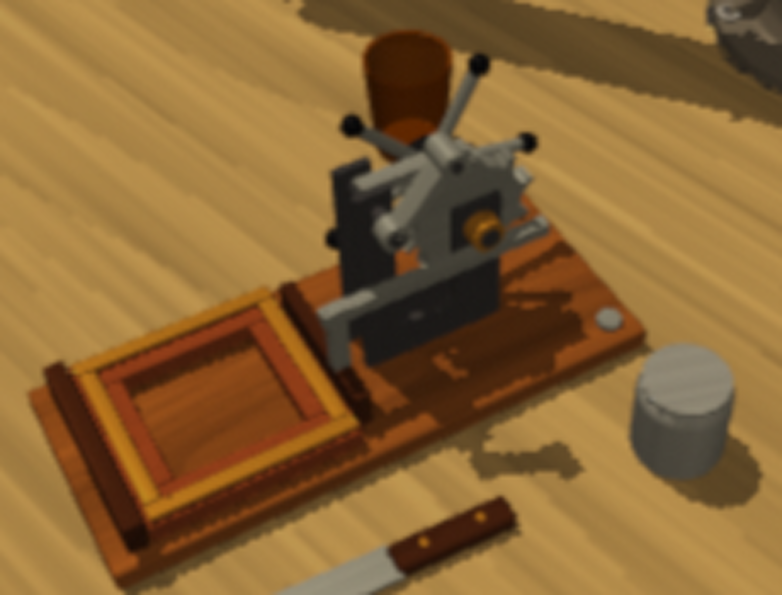

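The crops show the roller at top (235,325) and scene (445,152). The upper ball is at top (336,467) and scene (480,63). The board corners are clear in both. I'll solve the pose from these points.

```bash
cat > fit.py <<'E'
from h import *
from scipy.optimize import least_squares
T=lambda u,v:("top",(195+(u+.5)/3.4-.5,115+(v+.5)/3.4-.5)); S=lambda u,v:("scene",(140+(u+.5)/3.4-.5,115+(v+.5)/3.4-.5))
def ball(w,k=0):
    a=np.deg2rad(25)-w+k*2*np.pi/5; return [-.082*np.sin(a),-.05,.115+.082*np.cos(a)]
obs=[(T(145,495),(-.1,.085,.018)),(T(345,546),(-.1,-.085,.018)),(S(645,330),(-.1,.085,.018)),(S(120,578),(.3,.085,.018)),(S(30,395),(.3,-.085,.018)),
(T(235,325),(.0365,.04,.215)),(S(445,152),(.0365,.04,.211)),
(T(336,467),0),(S(480,63),0),(T(317,520),1),(S(527,142),1),(T(362,322),4),(S(352,125),4)]
def W(p,X):
    c,s=np.cos(p[2]),np.sin(p[2]);return np.array([p[0]+c*X[0]-s*X[1],p[1]+s*X[0]+c*X[1],X[2]])
def res(p): return np.concatenate([proj(n,W(p,X if isinstance(X,tuple) else ball(p[3],X)))-uv for (n,uv),X in obs])
r=least_squares(res,[.49,.0,-.25,-.1],loss="soft_l1")
print(r.x.round(4));print(res(r.x).reshape(-1,2).round(1).tolist())
np.save("pose.npy",r.x)
E
python3 fit.py
```

```text
[ 0.4888  0.0067 -0.2526 -0.076 ]
[[-0.8, 1.3], [0.6, 0.7], [0.9, -1.0], [-1.2, 0.8], [-1.6, -0.6], [-0.8, -0.1], [0.5, 0.5], [-0.3, -0.1], [-0.7, 0.1], [-0.5, -0.4], [-0.7, -0.2], [0.3, 3.2], [-0.2, 0.0]]
```

```bash
cat >> h.py <<'E'
from scipy.spatial.transform import Rotation as Ro
P=np.load("pose.npy") 
def att(tilt=0):  # tilt>0: fingertip leans to clamp -x
    R=Ro.from_euler("z",P[2])*Ro.from_euler("y",tilt)*Ro.from_euler("x",np.pi)
    return R,R.as_quat()[[3,0,1,2]]
def tcp(x,y,z,tilt=0):  # clamp-frame fingertip (mm) -> TCP pose
    x,y,z=x/1e3,y/1e3,z/1e3;c,s=np.cos(P[2]),np.sin(P[2])
    R,q=att(tilt)
    tip=np.array([P[0]+c*x-s*y,P[1]+s*x+c*y,z])
    return tip-R.apply([0,0,.017]),q
def go(x,y,z,tilt=0,v=.15,F=None):
    p,q=tcp(x,y,z,tilt);r=bot.line_to(p,q,v=v,max_force=F);return r
def tipnow(tilt=0):
    s=bot.state();p=np.array(s["ee_pos"])+att(tilt)[0].apply([0,0,.017])-[P[0],P[1],0]
    c,sn=np.cos(P[2]),np.sin(P[2]);f=s["ft_force"]
    return np.round([1e3*(c*p[0]+sn*p[1]),1e3*(c*p[1]-sn*p[0]),1e3*p[2],s["clock"],c*f[0]+sn*f[1],c*f[1]-sn*f[0],f[2]],1)
E
python3 - <<'E'
from h import *
for a in [(0,40,300),(5,40,203),(110,40,203),(145,40,203)]: print(a,bot.ik(*tcp(*a)) is not None)
for t in (0,.15,.25,.35):
  for a in [(-70,-50,260,t),(-70,-50,182,t),(-14,-50,182,t)]: print(a,bot.ik(*tcp(*a)) is not None)
a=att(.2)[0].apply([0,0,1]);print(a)
E
```

```text
(0, 40, 300) True
(5, 40, 203) True
(110, 40, 203) True
(145, 40, 203) True
(-70, -50, 260, 0) True
(-70, -50, 182, 0) True
(-14, -50, 182, 0) True
(-70, -50, 260, 0.15) True
(-70, -50, 182, 0.15) True
(-14, -50, 182, 0.15) True
(-70, -50, 260, 0.25) True
(-70, -50, 182, 0.25) True
(-14, -50, 182, 0.25) True
(-70, -50, 260, 0.35) True
(-70, -50, 182, 0.35) True
(-14, -50, 182, 0.35) True
[-0.19236611  0.04964659 -0.98006658]
```

```bash
python3 - <<'E'
from h import *
grip(0.0,5)
p,q=tcp(-5,40,320); 
s=bot.state()["ee_pos"]; bot.line_to([s[0],s[1],.36],v=.3)
bot.movep(p,q); print(tipnow())
go(-5,40,204,v=.2); print(tipnow(), bot.state()["gripper_width"])
a=optics.grab_frame("scene")[100:230,180:350]; b=optics.grab_frame("top")[150:290,210:350]
f=lambda i:cv2.resize(i,(400,400*i.shape[0]//i.shape[1]),interpolation=cv2.INTER_CUBIC)
a,b=f(a),f(b); h=min(len(a),len(b)); cv2.imwrite("pics/a1.png",np.hstack([a[:h],b[:h]]))
E
```

```text
[-4.600e+00  3.930e+01  3.199e+02  4.400e+00  1.000e-01 -5.000e-01
 -4.000e-01]
[-4.300e+00  4.020e+01  2.048e+02  5.200e+00  4.000e-01 -2.000e-01
  1.000e-01] 0.0003160126606968153
```

View pics/a1.png

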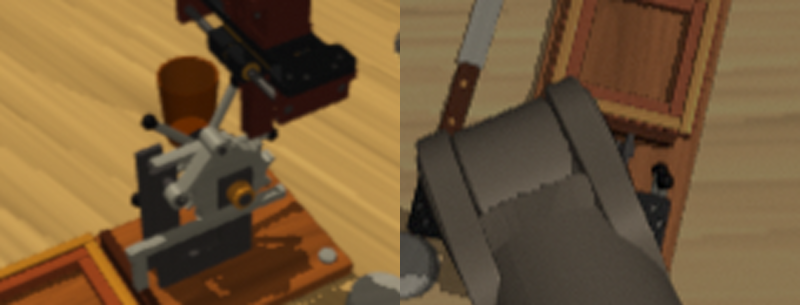

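The left half shows the gripper body by the clamp, but the fingertips are not clear. I'll project the expected tip onto a larger crop.

```bash
python3 - <<'E'
from h import *
i=optics.grab_frame("scene")
s=bot.state();w,x,y,z=s["tcp_rot"];R=Ro.from_quat([x,y,z,w]);p=np.array(s["ee_pos"])
print(R.as_matrix().round(2).tolist())
k=6;o=np.array([200,85]);c=cv2.resize(i[85:185,200:330],None,fx=k,fy=k,interpolation=cv2.INTER_CUBIC)
for d,col in((.017,(0,0,255)),(0,(0,255,0)),(-.061,(255,0,0))):
    u=(proj("scene",p+R.apply([0,0,d]))-o)*k;cv2.circle(c,tuple(int(v) for v in u),4,col,-1)
for X in [(.0365,.04,.211)]:
    cc,sn=np.cos(P[2]),np.sin(P[2]);u=(proj("scene",[P[0]+cc*X[0]-sn*X[1],P[1]+sn*X[0]+cc*X[1],X[2]])-o)*k;cv2.circle(c,tuple(int(v) for v in u),4,(0,255,255),-1)
cv2.imwrite("pics/a2.png",c)
E
```

```text
[[0.97, -0.25, 0.0], [-0.25, -0.97, 0.0], [0.0, -0.0, -1.0]]
```

View pics/a2.png

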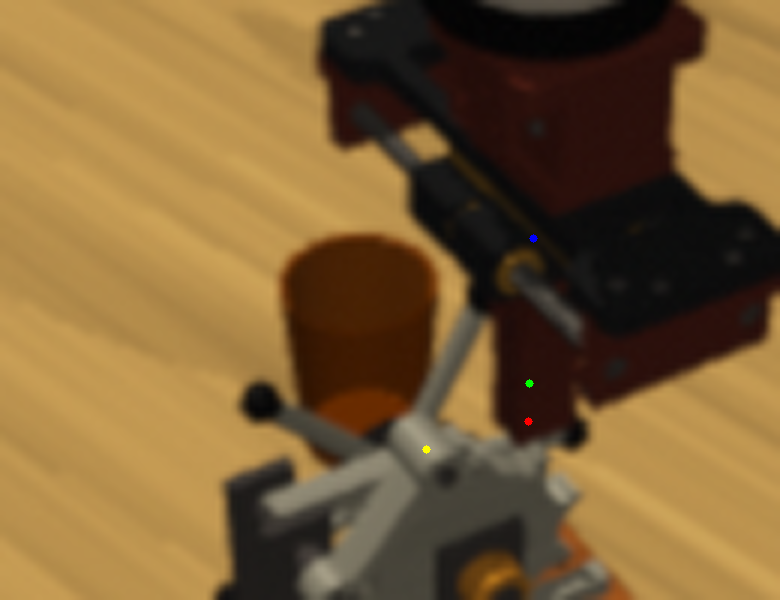

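The finger (dark red, tip at about (525,435)) stands just behind the roller (425,443), as predicted. Next I push the lever over.

```bash
cat >> h.py <<'E'
def lever(p):
    a=np.deg2rad(130)-p;return 75+60*np.cos(a),165+60*np.sin(a)
def crop(name,*Xs):
    i=optics.grab_frame("scene");k=6;cv2.imwrite(f"pics/{name}.png",cv2.resize(i[85:185,200:330],None,fx=k,fy=k,interpolation=cv2.INTER_CUBIC))
E
python3 - <<'E'
from h import *
for p in (0,.25,.5,.75,1.,1.2,1.35):
    x,z=lever(p); r=go(x-19,40,max(z-7,204),v=.05,F=12); print(p,r,tipnow())
    if r: break
crop("b1")
E
```

```text
0 False [1.730e+01 4.000e+01 2.037e+02 5.900e+00 1.000e-01 1.000e-01 8.000e-01]
0.25 False [ 30.4  40.  212.3   6.4  -0.4   0.   -0.5]
0.5 False [ 4.460e+01  4.010e+01  2.169e+02  6.800e+00 -2.000e-01  3.000e-01
  4.000e-01]
0.75 False [ 5.940e+01  4.010e+01  2.179e+02  7.300e+00  1.000e-01 -2.000e-01
 -5.000e-01]
1.0 False [7.410e+01 4.000e+01 2.151e+02 7.700e+00 2.000e-01 4.000e-01 0.000e+00]
1.2 False [ 8.500e+01  3.990e+01  2.103e+02  8.100e+00 -4.000e-01  2.000e-01
 -6.000e-01]
1.35 False [ 9.250e+01  3.990e+01  2.054e+02  8.500e+00  2.000e-01 -1.000e-01
 -4.000e-01]
```

View pics/b1.png

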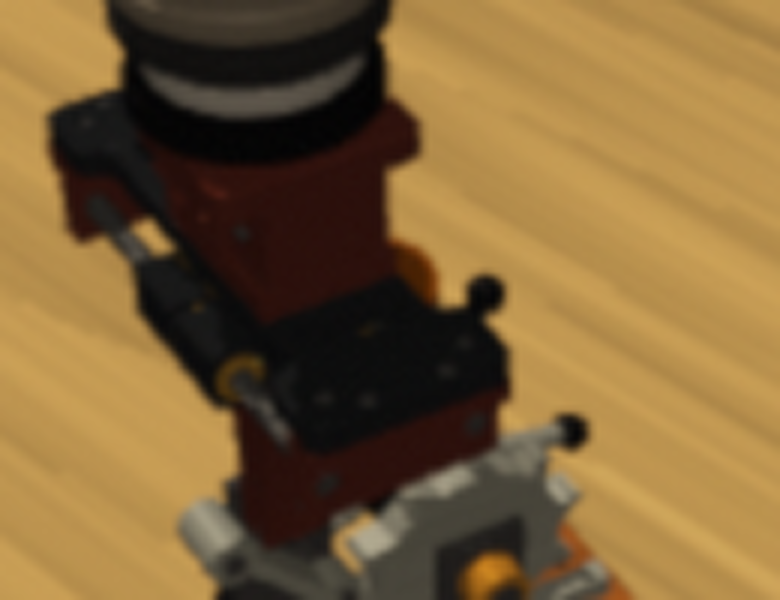

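The roller is now at (215,530), well over to the frame side. I'll finish the swing onto the stop, back off and look.

```bash
python3 - <<'E'
from h import *
r=go(100,40,203,v=.04,F=4); print(r,tipnow())
go(75,40,215,v=.15); go(0,40,300,v=.25); go(-72,-50,290,v=.25);print(tipnow())
crop("b2")
E
```

```text
True [ 96.9  40.3 203.    8.7  -1.6  -0.3   1.6]
[-7.120e+01 -4.960e+01  2.897e+02  1.030e+01 -1.000e-01  2.000e-01
 -0.000e+00]
```

View pics/b2.png

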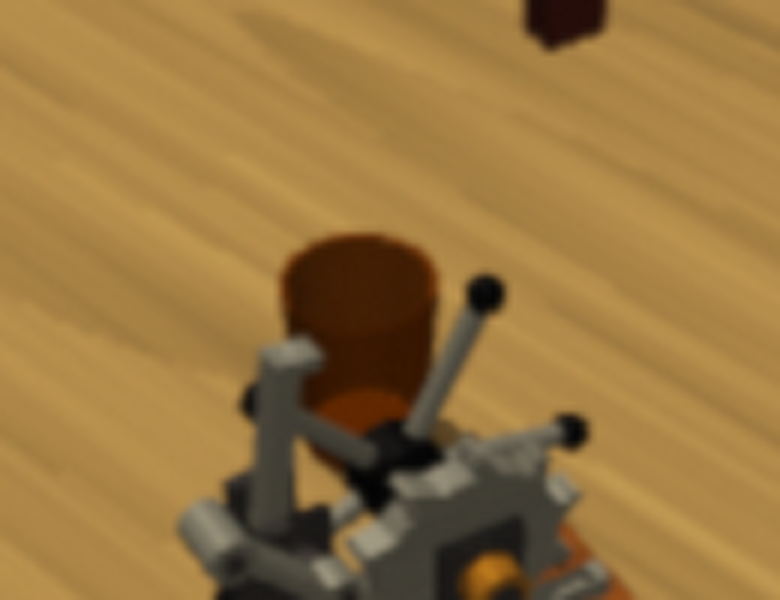

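The pawl stands upright with the roller back on the frame side at (215,535). The upper ball is at (485,295). Now I push the spoke.

```bash
cat > ballpos.py <<'E'
from h import *
def wheel():
    i=optics.grab_frame("scene");best=[]
    m=(i.max(2)<45).astype(np.uint8)
    n,l,st,ce=cv2.connectedComponentsWithStats(m)
    c,s=np.cos(P[2]),np.sin(P[2]);ws=np.linspace(-.17,.9,215);out=[]
    pr=[]
    for w in ws:
        a=np.deg2rad(25)-w;X=[-.082*np.sin(a),-.05,.115+.082*np.cos(a)]
        pr.append(proj("scene",[P[0]+c*X[0]-s*X[1],P[1]+s*X[0]+c*X[1],X[2]]))
    pr=np.array(pr)
    for k in range(1,n):
        if 8<st[k,4]<60:
            d=np.linalg.norm(pr-ce[k],axis=1);j=d.argmin()
            if d[j]<2.5: out.append((round(ws[j],3),round(d[j],2),int(st[k,4]),ce[k].round(1).tolist()))
    return out
E
python3 - <<'E'
from ballpos import *
print(wheel())
go(-72,-50,182,v=.2); print(tipnow())
for x,z in((-58,182),(-40,183),(-25,185),(-13.5,186)):
    r=go(x,-50,z,v=.04,F=15); print(r,tipnow())
    if r: break
bot.dwell(.3);print(tipnow())
go(-45,-50,186,v=.1); go(-72,-50,290,v=.25)
print(wheel());crop("c1")
E
```

```text
[(np.float64(-0.085), np.float64(0.37), 26, [280.3, 133.7])]
[-71.3 -49.2 182.6  11.1   0.7  -0.7   1. ]
False [-57.5 -50.  182.2  11.6   0.3   0.8   0.5]
False [-3.93e+01 -4.99e+01  1.83e+02  1.22e+01  2.00e-01 -1.00e-01 -1.00e-01]
False [-2.44e+01 -4.99e+01  1.85e+02  1.27e+01  0.00e+00  1.00e-01  1.00e-01]
False [-13.  -49.9 186.   13.1   0.6   0.7  -0.2]
[-13.4 -50.  186.1  13.4  -0.8   0.    0.6]
[(np.float64(0.505), np.float64(0.55), 43, [262.7, 136.8])]
```

View pics/c1.png

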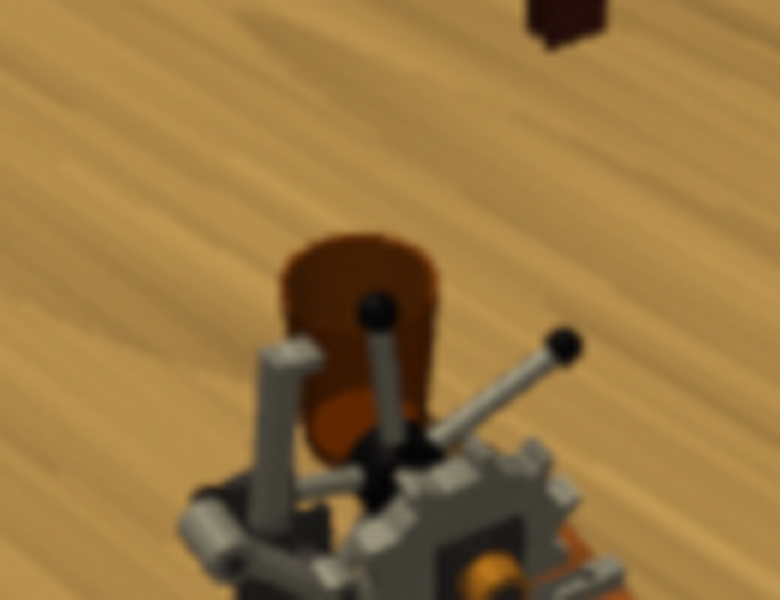

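The upper ball has moved to (377,312), which puts the wheel at about 0.49, within the window. Now I tip the pawl back from the frame side.

```bash
python3 - <<'E'
from h import *
go(-40,0,310,v=.25);go(150,40,310,v=.25); go(150,40,204,v=.2); print(tipnow())
for p in (1.45,1.2,1.,.8,.65):
    x,z=lever(p); r=go(x+19,40,max(z-7,204),v=.05,F=12); print(p,r,tipnow())
    if r: break
bot.dwell(.5)
go(115,40,225,v=.15);go(150,40,310,v=.25); go(150,140,340,v=.25)
from ballpos import wheel
print(wheel());crop("d1");print(tipnow())
E
```

```text
[ 1.504e+02  4.020e+01  2.055e+02  1.660e+01 -0.000e+00 -3.000e-01
 -2.000e-01]
1.45 False [134.8  40.1 204.5  17.    0.7  -0.4  -0. ]
1.2 False [ 1.226e+02  3.990e+01  2.108e+02  1.750e+01 -1.000e-01 -5.000e-01
 -1.000e-01]
1.0 False [ 1.116e+02  4.000e+01  2.155e+02  1.790e+01 -1.000e-01  1.000e-01
  2.000e-01]
0.8 False [ 9.980e+01  4.010e+01  2.179e+02  1.820e+01 -0.000e+00 -3.000e-01
  1.000e-01]
0.65 False [ 9.08e+01  4.00e+01  2.18e+02  1.86e+01  1.00e-01 -2.00e-01  7.00e-01]
[]
[ 1.500e+02  1.380e+02  3.387e+02  2.060e+01 -3.000e-01 -4.000e-01
 -1.000e-01]
```

View pics/d1.png

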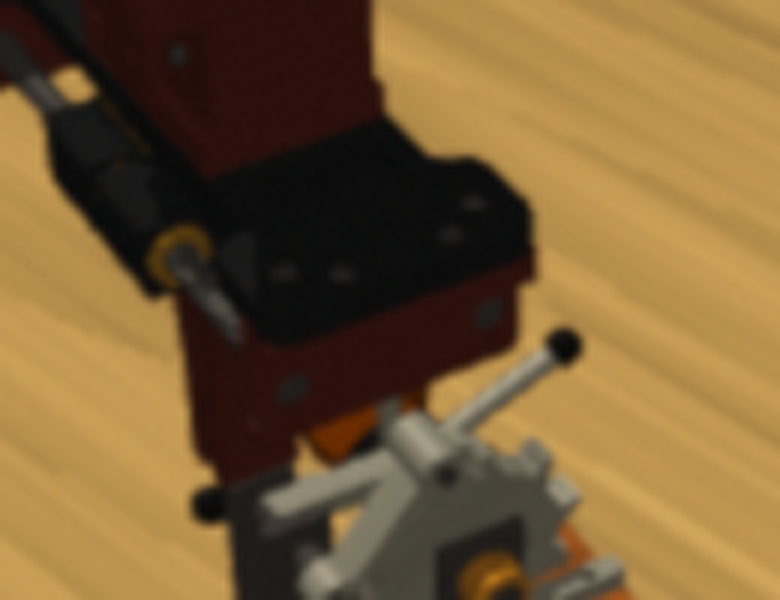

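The roller is back at (425,445), its seated position, and the spokes have stayed turned. I'll compare the lever area with the first picture numerically and then hand in.

```bash
python3 - <<'E'
from h import *
go(60,260,340,v=.25); bot.dwell(.3)
from ballpos import wheel
a=cv2.imread("pics/scene0.png",0).astype(np.float32);b=optics.grab_frame("scene");cv2.imwrite("pics/e.png",b);b=cv2.cvtColor(b,cv2.COLOR_BGR2GRAY).astype(np.float32)
print(wheel())
for (r,c) in (((154,164),(262,276)),((158,172),(244,266))):
    t=a[r[0]:r[1],c[0]:c[1]];m=cv2.matchTemplate(b[r[0]-5:r[1]+5,c[0]-5:c[1]+5],t,cv2.TM_CCOEFF_NORMED)
    print(cv2.minMaxLoc(m)[1::2],cv2.minMaxLoc(m)[3])
for nm,(r,c) in dict(frame=((200,270),(150,245)),tin=((215,255),(322,360)),knife=((260,312),(192,294))).items(): print(nm,np.abs(a-b)[r[0]:r[1],c[0]:c[1]].mean())
E
```

```text
[(np.float64(0.505), np.float64(0.55), 37, [262.6, 136.8])]
(0.9671794176101685, (5, 5)) (5, 5)
(0.947213351726532, (5, 5)) (5, 5)
frame 14.249474
tin 15.732895
knife 17.015272
```

```bash
python3 -c "
from workcell import order;print(order.sign_off())"
```

```text
the job is handed in; nothing more can be done
None
```

The clamp is eased off by one notch: the wheel sits at about 0.50 rad and, in the last camera picture, the pawl's lever is exactly where it was when first seated. The job is handed in; I never aimed at the frame, jar, tin or knife, but my last image check of them was inconclusive and did not cover the jar.

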